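# Pack two lunches: the snack box with the sliding cover and the open green tub

### The job

Pack two lunches on the worktop: the cereal bar and the red wax cheese go side by side, both lying flat, into the blue snack box, whose white cover has to be slid back first and fully shut again afterwards; the tangerine and the purple juice carton go into the open green tub, both on its floor and the carton standing upright. Leave the apple and the yoghurt pot standing where they are.

Things in the scene. Friction and masses are not known exactly. Their poses are not given: they have to be found in the camera images.
- snack_box: Blue snack box, heavy and fixed to the worktop, 136 (x) x 152 (y) x 46 mm high, walls and floor 6 mm, one undivided compartment 124 x 140 mm. Origin: centre of its underside, on the worktop. Its x axis is the direction in which the cover slides open (roughly away from the robot).
- cover (a joint): White sliding cover of the snack box, a plate 5 mm thick whose top is 51.5 mm above the worktop; 0 = fully shut, grows as it slides along the box's +x, stop at 0.115 m (then only the far 15 mm of the compartment stay covered and the cover overhangs the box's far end by 115 mm). Starts shut or up to 25 mm ajar; slides with about 1.5 N of friction plus slight drag and stays where it is left.
- cover_rib (a point): Centre of the top of the orange grip rib on the cover: 16 mm thick along the box's x, 60 mm long along the box's y, standing 24 mm above the cover plate (this point is 75.5 mm above the worktop). It moves with the cover; shut, it is 35 mm to the robot's side (-x) of the box's centre. Axes as the box's.
- tub: Open green lunch tub, heavy and fixed to the worktop, 180 (x) x 140 (y) x 50 mm high, walls and floor 5 mm, undivided. Origin: centre of its underside, on the worktop.
- bar: Cereal bar in a yellow wrapper with a brown middle band, rigid, 90 (x) x 28 (y) x 18 mm high, about 40 g. Lies flat; origin: centre of its underside.
- cheese: Small round cheese in red wax with a white tear strip on top, a disc 42 mm in diameter and 22 mm high, about 30 g. Lies flat; origin: centre of its underside.
- tangerine: Orange tangerine, round, 58 mm in diameter (widest from 18 to 28 mm up) and 47 mm high, with a flat underside and a little green stalk, about 90 g. Origin: centre of its underside.
- carton: Juice carton, purple below and white above, 62 (x) x 40 (y) x 76 mm high, about 160 g. Stands upright, z up; origin: centre of its underside.
- apple: Light green apple with a brown stalk, 66 mm in diameter, 58 mm high (68 with the stalk), loose; to be left alone. Origin: centre of its underside.
- yoghurt: White yoghurt pot with a blue band and a silver lid, 62 mm across the lid, 64 mm high, loose; to be left alone. Origin: centre of its underside.
Things that resemble listed ones, but are neither listed nor needed, are in the scene too. Several things have the shape of the tangerine; the one meant has the colours described above.

How it is judged:
By the outcome, as a careful person would: the job done as asked, in the order asked, and still so for the second after the job is handed in, with the robot touching nothing.
It also fails if it takes over 138 s, if anything falls off the work surface, if the arm or the gripper's body presses on something with over 40 N, if the wrist force passes 120 N, or if a joint passes its speed limit or range.

### The arm

A 7-joint arm with a two-finger parallel gripper is mounted at the origin on the work surface. World frame = base frame: x ahead of the robot, y to its left, z up, the work surface at z = 0. Lengths are in m, angles in rad, forces in N, time in s.
With the tool pointing down it reaches from about 0.35 to 0.9 m from the base axis. Payload 8.1 kg.
Tool frame: the origin (TCP) lies at the centre of the arm's flange, where the gripper is bolted on; the fingertips stand 178 mm ahead of it and the grasp point (between the pads) lies 159 mm ahead of it; z points along the fingers, y is the direction in which the jaws open and shut (so a half turn about z gives the same grasp; the last joint's range is limited). The gripper opens to 92 mm and grips with 3 to 60 N. Pads are 19 mm wide; open, the fingers measure 130 mm over their backs; the gripper's body (75 mm by 190 mm) begins 47 mm behind the grasp point.
Start: joints at [1.145, 0.434, 0.025, 1.573, -0.012, 1.134, -0.075], TCP at [0.198, -0.593, 0.405] pointing down, gripper open.
Joint ranges: [-2.62, 2.62], [-0.44, 2.09], [-1.27, 1.32], [0.08, 2.57], [-1.32, 4.46], [0.12, 2], [-2.74, 2.74]. Speed limits (rad/s): [2.22, 2.22, 3.01, 3.01, 3.14, 3.14, 3.14].

### API

Orientations are given as a rotation vector (axis times angle).
In Python, from cell import arm gives the robot as it stands. The module is installed in compiled form; this text tells all that it offers.
- The arm moves only by the tool move_arm, never from a script. Its argument "steps" is a list of rows, each a list of 4 numbers: the shift along the tool's x, y, z in mm, then the turn about the tool's z in rad. In form: [[x, y, z, twist], ...]. A call has 1 to 20 rows; each row is the pose to reach, as a shift and turn from the pose commanded when the call began, along the tool's axes at that moment; what a row does not reach only later rows make up. A row lasts 1/8 s, in which the tool goes at most 62.5 mm and 10.7 degrees, less where a joint would pass 70% of its speed; a pose out of reach is approached as far as the arm can. A call with a gripper value outside its range is refused whole. "grip" is the finger opening in mm, from 0 to 91.8, set as the call begins (left out, the last holds). The fingers move at their own pace and stop on an object; "grip_force" is the grip in N (left out, the last holds). Time passes only in rows, so rows that repeat a pose let the fingers close. It gives the time, the measured TCP pose, the force and the opening at its end, in the units of the state.
- arm.observe(): the state, without advancing time (a new reading comes with each control period).
- arm.get_image(name): name is "scene" or "top" or "wrist"; returns the picture (384x512x3 uint8, red, green, blue); there is no depth.
- arm.camera_info(name): a dict with "mtx" (3x3 intrinsics, pixels), "pose" (4x4, takes a point from camera to world coordinates); the wrist camera has in their place "T_tool_cam" (4x4, takes a point from camera to tool coordinates, whose origin is the TCP and whose axes are the flange's). Camera axes: x right, y down, z forward; pixel columns grow to the right and rows downward; lengths in m; the calibration is good to about 2 mm. The wrist camera is an equidistant fisheye: a pixel r from the principal point sees the ray r / f radians off the axis. A picture is of the moment at which its call begins: read the wrist's pose just before it. camera_info takes no time and is no camera call.
- arm.sign_off(): hands the job in, once; it reports no verdict.
The state is a dict: "clock": time; "joints": joint angles; "dq": joint speeds; "joint_efforts": joint torques, N m; "position": TCP position; "ee_rot": TCP orientation; "force": force on the tool from outside, world axes, zero at the start; "ft_torque": the same for the moment, N m; "width": opening from 0.0 (shut) to 1.0 (fully open).
Only numpy, scipy, OpenCV 4.12 (cv2) and the standard library are available. Lean on these libraries where they do the work, as an engineer would, in place of code of your own. Each camera call takes 0.05 s, during which the arm holds its last target.

## Working session

There is one attempt and no reset: what is moved stays moved. The work goes in short steps, Python scripts to look and compute and a tool call to move; the robot and the scene stay as the last step left them, time stands still between calls to the robot, and variables do not carry over. Pictures are saved under pics/ and viewed, and the job is handed in when it is done.

Besides the shell and the picture viewer there is one more tool, called after ">>>" as name([rows], argument=value, ...), one row to a line, values as JSON. move_arm: Moves the arm, as the interface text tells. Its arguments: {"type":"object","properties":{"steps":{"type":"array"},"grip":{"type":"number"},"grip_force":{"type":"number"}},"required":["steps"]}

```bash
mkdir -p pics; python3 - <<'E'
from cell import arm
import cv2, numpy as np
s=arm.observe(); print({k:np.round(v,3) for k,v in s.items()})
for n in ["scene","top","wrist"]:
    im=arm.get_image(n); cv2.imwrite(f"pics/{n}0.png",im[:,:,::-1])
    ci=arm.camera_info(n); print(n,{k:np.round(v,4).tolist() for k,v in ci.items()})
E
```

```text
{'clock': np.float64(0.0), 'joints': array([ 1.145,  0.435,  0.025,  1.574, -0.012,  1.134, -0.075]), 'dq': array([ 0.   ,  0.001,  0.001,  0.002, -0.   , -0.   ,  0.001]), 'joint_efforts': array([-0.0000e+00, -6.6785e+01,  9.8500e-01, -3.1446e+01, -6.1000e-02,
        4.3000e-02,  0.0000e+00]), 'position': array([ 0.198, -0.593,  0.404]), 'ee_rot': array([-3.099e+00, -5.050e-01,  1.000e-03]), 'force': array([ 1.193, -0.223,  0.167]), 'ft_torque': array([ 0.088, -0.009,  0.013]), 'width': np.float64(1.003)}
scene {'mtx': [[407.2877, 0.0, 254.2007], [0.0, 407.2877, 194.7216], [0.0, 0.0, 1.0]], 'pose': [[0.6992, 0.6322, -0.3339, 0.8554], [0.7148, -0.6124, 0.3377, -0.327], [0.009, -0.4748, -0.8801, 0.8676], [0.0, 0.0, 0.0, 1.0]]}
top {'mtx': [[349.589, 0.0, 254.2822], [0.0, 349.589, 188.7673], [0.0, 0.0, 1.0]], 'pose': [[-0.0055, -0.9993, 0.0363, 0.4921], [-0.9999, 0.005, -0.0138, -0.0109], [0.0136, -0.0364, -0.9992, 0.8653], [0.0, 0.0, 0.0, 1.0]]}
wrist {'mtx': [[297.3186, 0.0, 252.2827], [0.0, 297.3186, 189.1397], [0.0, 0.0, 1.0]], 'T_tool_cam': [[0.0006, -0.9604, -0.2788, 0.0745], [1.0, 0.0005, 0.0007, 0.0014], [-0.0005, -0.2788, 0.9604, 0.02], [0.0, 0.0, 0.0, 1.0]]}
```

View pics/top0.png

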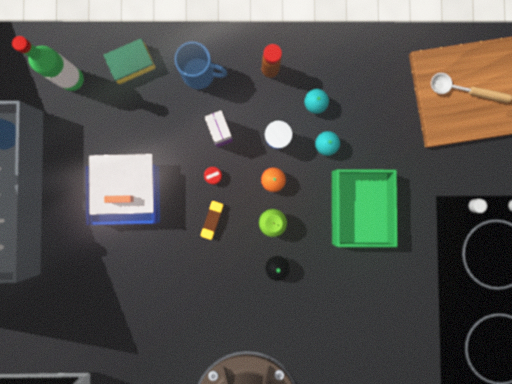

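View pics/scene0.png

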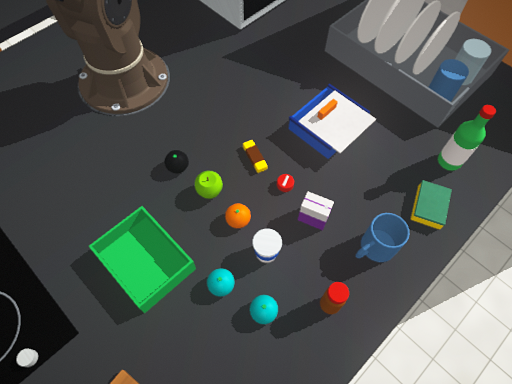

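View pics/wrist0.png

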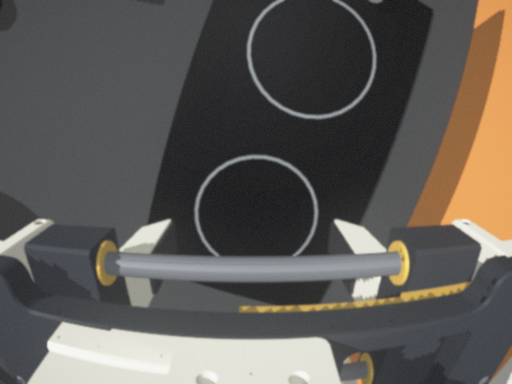

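```bash
cat > h.py <<'E'
import cv2, numpy as np
from cell import arm
def ray(n,px,z):
    ci=arm.camera_info(n); M=np.array(ci["mtx"]);P=np.array(ci["pose"])
    px=np.atleast_2d(np.asarray(px,float)); d=np.c_[px,np.ones(len(px))]@np.linalg.inv(M).T@P[:3,:3].T
    o=P[:3,3]; return (o+d*((z-o[2])/d[:,2])[:,None])[:,:2]
def proj(n,p):
    ci=arm.camera_info(n); M=np.array(ci["mtx"]);P=np.array(ci["pose"])
    c=(np.atleast_2d(p)-P[:3,3])@P[:3,:3]; u=c@M.T; return u[:,:2]/u[:,2:]
def mask(im,lo,hi):
    hsv=cv2.cvtColor(im,cv2.COLOR_RGB2HSV); 
    if lo[0]<=hi[0]: return cv2.inRange(hsv,np.array(lo),np.array(hi))
    return cv2.inRange(hsv,np.array([lo[0],*lo[1:]]),np.array([179,*hi[1:]]))|cv2.inRange(hsv,np.array([0,*lo[1:]]),np.array(hi))
def big(m,roi):
    x0,y0,x1,y1=roi; mm=np.zeros_like(m); mm[y0:y1,x0:x1]=m[y0:y1,x0:x1]
    cs=cv2.findContours(mm,cv2.RETR_EXTERNAL,cv2.CHAIN_APPROX_NONE)[0]
    return max(cs,key=cv2.contourArea)
def rect(n,c,z):
    w=ray(n,c.reshape(-1,2),z).astype(np.float32)*1000
    (cx,cy),(a,b),t=cv2.minAreaRect(w)
    if a<b: a,b,t=b,a,t+90
    t=(t+90)%180-90
    return np.round([cx,cy,a,b,t],1)
E
python3 - <<'E'
import cv2
t=cv2.imread("pics/top0.png"); s=cv2.imread("pics/scene0.png")
cv2.imwrite("pics/c1.png",cv2.resize(t[100:290,80:345],None,fx=3,fy=3,interpolation=cv2.INTER_CUBIC))
cv2.imwrite("pics/c2.png",cv2.resize(s[80:320,150:390],None,fx=2.5,fy=2.5,interpolation=cv2.INTER_CUBIC))
E
```

```text
(no output)
```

View pics/c1.png

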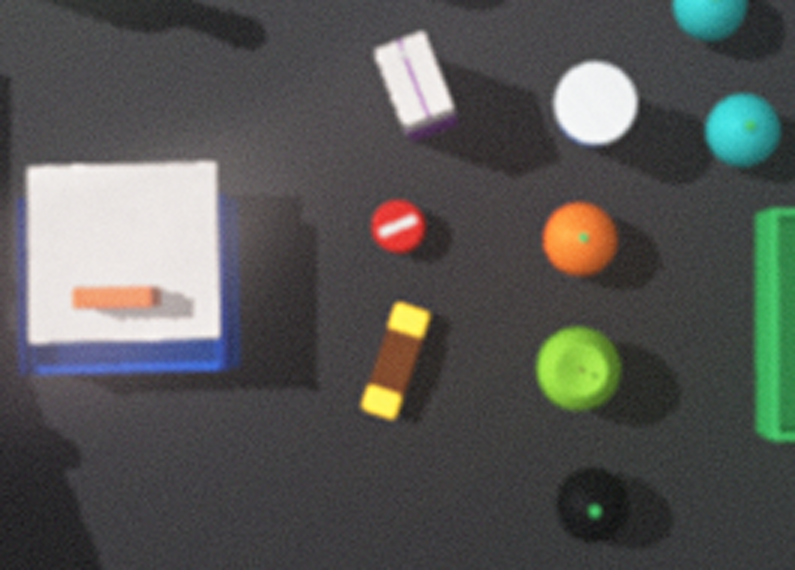

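View pics/c2.png

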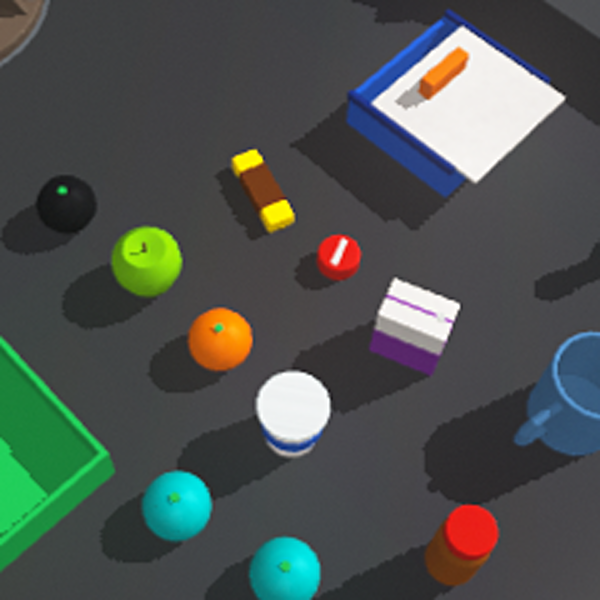

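```bash
python3 - <<'E'
from h import *
t=cv2.imread("pics/top0.png")[:,:,::-1].copy(); s=cv2.imread("pics/scene0.png")[:,:,::-1].copy()
W=((0,0,140),(179,60,255))
def sh(n,im,name,m,roi,z): 
    try:
        c=big(mask(im,*m),roi); print(n,name,rect(n,c,z), "px",np.round(cv2.minAreaRect(c)[0]), cv2.contourArea(c))
        return c
    except Exception as e: print(n,name,e)
c=sh("top",t,"cover",((0,0,120),(179,70,255)),(80,140,165,235),.0515)
c=sh("top",t,"rib",((3,70,120),(18,255,255)),(100,185,140,210),.0755)
c=sh("top",t,"boxblue",((105,100,40),(130,255,255)),(70,140,175,240),.046)
c=sh("top",t,"bar",((8,80,50),(32,255,255)),(195,195,230,245),.018)
c=sh("top",t,"cheese",((170,100,100),(8,255,255)),(200,160,225,190),.022)
c=sh("top",t,"tang",((6,120,120),(18,255,255)),(255,160,295,200),.023)
c=sh("top",t,"cartonW",((0,0,110),(179,70,255)),(200,105,235,150),.076)
c=sh("top",t,"tub",((55,100,40),(80,255,255)),(320,160,410,255),.05)
c=sh("top",t,"apple",((33,120,80),(50,255,255)),(250,200,295,245),.033)
c=sh("top",t,"yog",((0,0,110),(179,70,255)),(255,110,300,155),.064)
c=sh("scene",s,"cover",((0,0,120),(179,70,255)),(280,80,390,170),.0515)
c=sh("scene",s,"rib",((3,70,120),(18,255,255)),(310,90,345,125),.0755)
c=sh("scene",s,"bar",((8,80,50),(32,255,255)),(235,135,275,180),.014)
c=sh("scene",s,"cheese",((170,100,100),(8,255,255)),(270,165,300,195),.016)
c=sh("scene",s,"tang",((6,120,120),(18,255,255)),(215,195,260,235),.023)
c=sh("scene",s,"yog",((0,0,170),(179,40,255)),(245,220,290,250),.064)
c=sh("scene",s,"tub",((55,100,40),(80,255,255)),(80,190,210,320),.05)
c=sh("scene",s,"apple",((33,120,80),(50,255,255)),(190,165,228,205),.03)
c=sh("scene",s,"cartonW",((0,0,150),(179,60,255)),(290,185,340,225),.076)
E
```

```text
top cover [530.4 282.2 162.5 150.9 -88.7] px [123. 186.] 3899.5
top rib [499.3 284.5  62.7  13.5  89.7] px [118. 199.] 163.5
top boxblue [450.4 271.7 163.1  61.2 -67.4] px [128. 220.] 474.0
top bar [448.4  80.9  95.9  35.3 -19.2] px [212. 220.] 499.5
top cheese [ 5.565e+02  7.930e+01  4.350e+01  4.340e+01 -2.000e-01] px [212. 175.] 247.5
top tang [ 5.461e+02 -6.670e+01  5.810e+01  5.560e+01 -4.000e-01] px [272. 179.] 441.5
top cartonW [662.6  60.9  70.5  44.8  20.8] px [217. 127.] 554.5
top tub [ 475.9 -279.   183.3  155.5   -0.8] px [364. 208.] 5099.0
top apple [441.9 -65.3  64.2  64.   89.7] px [272. 222.] 583.0
top yog [648.1 -76.9  65.8  63.8 -45.2] px [278. 134.] 616.5
scene cover [537.9 287.2 149.4 138.3 -88.9] px [337. 120.] 2443.5
scene rib [506.5 278.6  75.5  24.  -88. ] px [327. 109.] 185.0
scene bar [452.2  78.9  99.8  34.7 -18.6] px [255. 156.] 405.0
scene cheese [560.9  77.8  48.   41.2 -45.9] px [286. 182.] 239.5
scene tang [545.9 -67.1  60.9  57.2 -44.1] px [238. 215.] 469.5
scene yog [645.4 -73.5  59.4  45.5  45.8] px [267. 239.] 491.0
scene tub [ 486.1 -284.7  197.9  142.4   -0.6] px [142. 257.] 5951.5
scene apple [441.4 -62.7  77.1  63.9 -40.4] px [208. 184.] 585.0
scene cartonW [668.5  54.7  63.   54.3  21.4] px [316. 206.] 578.0
```

```bash
cat >> h.py <<'E'
from scipy.spatial.transform import Rotation as Rn
def plan(*tg):
    "targets (x,y,ztip mm, yaw deg of tool x) -> tool shift rows; jaws are at yaw+90"
    s=arm.observe(); R=Rn.from_rotvec(s["ee_rot"]).as_matrix(); p=np.array(s["position"])*1000
    yaw=np.degrees(np.arctan2(R[1,0],R[0,0]))
    print("clk %.2f tip"%s["clock"],np.round(p+178*R[:,2],1),"yaw %.1f"%yaw,"F",np.round(s["force"],1),"w %.1f"%(s["width"]*91.8),"j7 %.2f"%s["joints"][6])
    for x,y,z,w in tg:
        d=R.T@(np.array([x,y,z+178])-p); tw=(yaw-w+180)%360-180
        print((x,y,z,w),"->",np.round(d,1),"twist %.3f"%np.radians(tw),"rows %.1f"%max(np.linalg.norm(d)/62.5,abs(tw)/10.7))
E
python3 - <<'E'
from h import *
plan((430,-150,225,0),(395,280,170,0))
for px,z in [((86.8,190),.046),((155.5,190),.046),((156.5,190),.0),((120,224),.046),((120,223),.046),((120,214.5),.0515)]: print(px,z,ray("top",px,z)*1000)
for px,z in [((330,84.8),.046),((290,117),.046),((328.8,157),0),((338,90),.0515),((299,114),.0515),((340,152.5),.0515),((376,120),.0515)]: print(px,z,ray("scene",px,z)*1000)
E
```

```text
clk 0.15 tip [ 198.1 -592.4  226.1] yaw 18.5 F [ 0.   0.4 -0.1] w 91.8 j7 -0.08
(430, -150, 225, 0) -> [ 360.2 -346.2    1.5] twist 0.323 rows 8.0
(395, 280, 170, 0) -> [ 463.4 -765.    57. ] twist 0.323 rows 14.3
(86.8, 190) 0.046 [[520.93149966 367.99273828]]
(155.5, 190) 0.046 [[520.12181022 208.53681253]]
(156.5, 190) 0.0 [[521.68338569 218.40177655]]
(120, 224) 0.046 [[441.45760063 290.37788825]]
(120, 223) 0.046 [[443.77565496 290.39729541]]
(120, 214.5) 0.0515 [[463.69037578 288.53835867]]
(330, 84.8) 0.046 [[445.53563939 369.39468008]]
(290, 117) 0.046 [[446.03008218 211.90944792]]
(328.8, 157) 0 [[580.62062001 219.14506246]]
(338, 90) 0.0515 [[474.98111945 366.06531054]]
(299, 114) 0.0515 [[458.0781787  231.93248006]]
(340, 152.5) 0.0515 [[607.27435255 216.14111793]]
(376, 120) 0.0515 [[606.85958108 358.42863257]]
```

>>> move_arm([
  [360,-346,0,0.323],
  [360,-346,0,0.323],
  [360,-346,0,0.323],
  [360,-346,0,0.323],
  [360,-346,0,0.323],
  [360,-346,0,0.323],
  [360,-346,0,0.323],
  [463,-765,57,0.323],
  [463,-765,57,0.323],
  [463,-765,57,0.323],
  [463,-765,57,0.323],
  [463,-765,57,0.323],
  [463,-765,57,0.323],
  [463,-765,57,0.323],
  [463,-765,57,0.323],
  [463,-765,57,0.323],
  [463,-765,57,0.323],
  [463,-765,57,0.323],
])

```text
clock: 2.4
position: [0.3951, 0.2782, 0.3477]
ee_rot: [3.141, -0.004, 0.0]
force: [-0.6, -0.5, 0.0]
width: 1.002
```

```bash
cat >> h.py <<'E'
def wpose():
    s=arm.observe(); T=np.eye(4);T[:3,:3]=Rn.from_rotvec(s["ee_rot"]).as_matrix();T[:3,3]=s["position"]
    return T@np.array(arm.camera_info("wrist")["T_tool_cam"])
def wray(P,px,z):
    M=np.array(arm.camera_info("wrist")["mtx"]); px=np.atleast_2d(np.asarray(px,float))
    u=(px-M[:2,2])/M[0,0]; th=np.hypot(*u.T); k=np.where(th>1e-9,np.sin(th)/np.maximum(th,1e-9),1)
    d=np.c_[u*k[:,None],np.cos(th)]@P[:3,:3].T; o=P[:3,3]
    return (o+d*((z-o[2])/d[:,2])[:,None])[:,:2]*1000
def snap(n,name,crop=None,f=1):
    P=wpose() if n=="wrist" else None
    im=arm.get_image(n); np.save("pics/"+name+".npy",im)
    if P is not None: np.save("pics/"+name+"_P.npy",P)
    o=im if crop is None else im[crop[1]:crop[3],crop[0]:crop[2]]
    cv2.imwrite("pics/"+name+".png",cv2.resize(o,None,fx=f,fy=f,interpolation=cv2.INTER_CUBIC)[:,:,::-1])
    return im,P
E
python3 - <<'E'
from h import *
plan(); snap("wrist","w1",None,1.5)
E
```

```text
clk 2.40 tip [395.1 278.  169.7] yaw -0.1 F [-0.6 -0.5  0. ] w 91.9 j7 -2.49
```

View pics/w1.png

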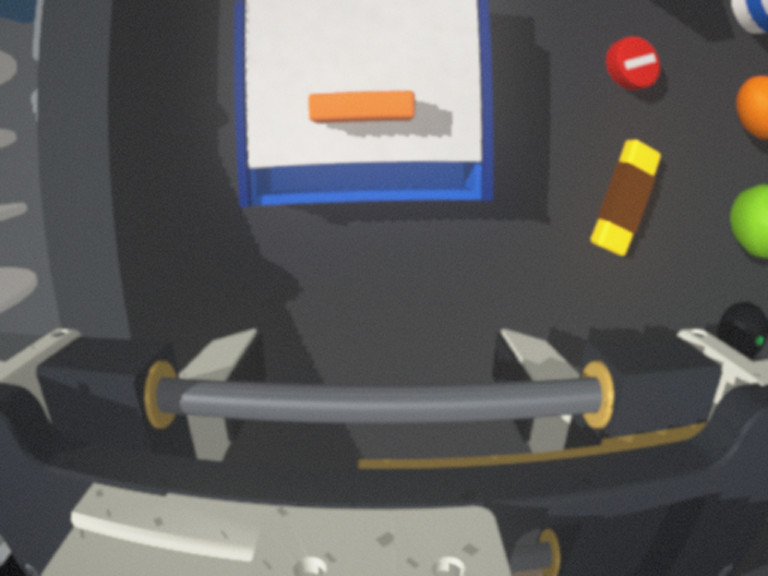

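```bash
python3 - <<'E'
from h import *
print(np.round(arm.observe()["joints"],2))
P=np.load("pics/w1_P.npy"); im=np.load("pics/w1.npy"); print("cam",np.round(P[:3,3],3))
q=lambda pts,z:print(np.round(wray(P,np.array(pts)/1.5,z),1).tolist(),z)
q([(310,93),(414,92),(414,118),(310,121)],.0755)
q([(248,167),(481,161)],.0515)
q([(240,206),(492,199),(236,0),(490,0),(366,203)],.046)
q([(258,190),(475,189)],.046)
for nm,m,roi,z in [("rib",((3,70,120),(18,255,255)),(195,50,285,90),.0755),("bar",((8,80,50),(32,255,255)),(385,85,450,175),.018),("cheese",((170,100,100),(8,255,255)),(395,15,450,65),.022)]:
    c=big(mask(im,*m),roi); w=wray(P,c.reshape(-1,2),z).astype(np.float32); print(nm,np.round(w.min(0)),np.round(w.max(0)),np.round(cv2.minAreaRect(w)[0]),np.round(cv2.minAreaRect(w)[1:][0]),cv2.minAreaRect(w)[2])
E
```

```text
[-0.32  0.32 -0.51  1.95  0.19  0.92 -2.49]
cam [0.47  0.276 0.328]
[[507.9, 314.2], [507.8, 256.3], [492.8, 256.3], [491.7, 314.3]] 0.0755
[[466.6, 358.1], [469.3, 212.2]] 0.0515
[[441.4, 366.4], [445.0, 202.9], [580.9, 368.6], [578.1, 204.1], [441.5, 283.9]] 0.046
[[451.3, 353.6], [451.2, 214.4]] 0.046
rib [491. 256.] [509. 316.] [500. 286.] [17. 59.] 1.0953989028930664
bar [402.  54.] [496. 116.] [450.  84.] [41. 92.] 71.38980865478516
cheese [534.  57.] [578. 109.] [556.  83.] [42. 53.] 15.587692260742188
```

```bash
python3 - <<'E'
from h import *
plan((500,286,110,91),(500,286,60,91))
E
```

```text
clk 2.45 tip [395.1 278.1 169.8] yaw -0.1 F [0.1 0.  1. ] w 91.6 j7 -2.49
(500, 286, 110, 91) -> [104.9  -8.1  59.8] twist -1.591 rows 8.5
(500, 286, 60, 91) -> [104.9  -8.1 109.8] twist -1.591 rows 8.5
```

>>> move_arm([
  [30,0,20,-0.18],
  [60,0,40,-0.37],
  [105,-8,60,-0.55],
  [105,-8,60,-0.74],
  [105,-8,60,-0.92],
  [105,-8,60,-1.11],
  [105,-8,60,-1.3],
  [105,-8,60,-1.48],
  [105,-8,60,-1.591],
  [105,-8,60,-1.591],
  [105,-8,60,-1.591],
  [105,-8,85,-1.591],
  [105,-8,109,-1.591],
  [105,-8,109,-1.591],
  [105,-8,109,-1.591],
], grip=50, grip_force=15)

```text
clock: 4.32
position: [0.4999, 0.2879, 0.2396]
ee_rot: [2.2, 2.243, 0.001]
force: [0.4, 0.7, -0.5]
width: 0.543
```

```bash
python3 - <<'E'
from h import *
plan(); snap("wrist","w2",None,1.5); snap("scene","s2",(230,40,450,230),3.4)
E
```

```text
clk 4.33 tip [500.  288.   61.6] yaw 91.1 F [ 0.4  0.7 -0.5] w 49.8 j7 -1.13
```

View pics/s2.png

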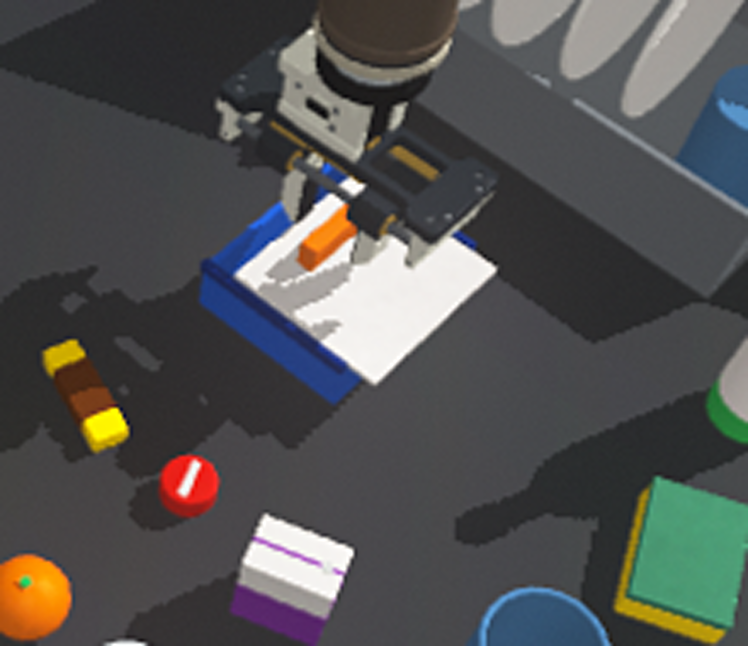

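View pics/w2.png

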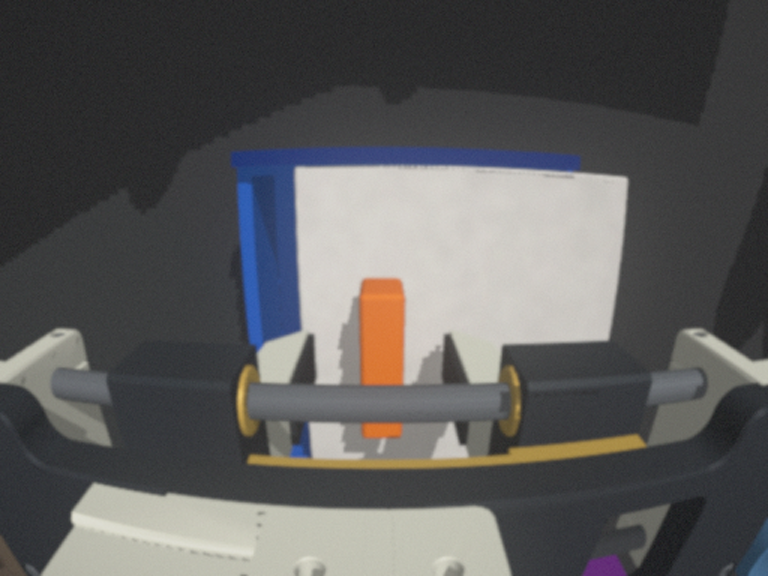

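>>> move_arm([
  [0,0,0,0],
  [0,0,0,0],
  [0,0,0,0],
  [0,0,0,0],
], grip=0, grip_force=15)

```text
clock: 4.92
position: [0.4998, 0.2875, 0.2387]
ee_rot: [2.199, 2.243, 0.0]
force: [0.0, -0.3, 0.3]
width: 0.172
```

```bash
python3 - <<'E'
from h import *
plan()
E
```

```text
clk 4.92 tip [499.9 287.5  60.7] yaw 91.1 F [ 0.  -0.3  0.3] w 15.8 j7 -1.13
```

>>> move_arm([
  [0,15,0,0],
  [0,30,0,0],
  [0,45,0,0],
  [0,60,0,0],
  [0,75,0,0],
  [0,85,0,0],
  [0,85,0,0],
  [0,88,0,0],
  [0,90,0,0],
  [0,92,0,0],
  [0,92,0,0],
])

```text
clock: 6.3
position: [0.5917, 0.2895, 0.2388]
ee_rot: [-2.199, -2.244, 0.0]
force: [-2.2, -0.8, 4.7]
width: 0.175
```

```bash
python3 - <<'E'
from h import *
plan()
E
```

```text
clk 6.30 tip [591.6 289.4  60.8] yaw 91.1 F [-2.2 -0.8  4.7] w 16.1 j7 -1.00
```

Not yet at the stop (-2 N is friction); nudge on gently.

>>> move_arm([
  [0,2,0,0],
  [0,4,0,0],
  [0,4,0,0],
])

```text
clock: 6.68
position: [0.5928, 0.2899, 0.2386]
ee_rot: [-2.195, -2.244, 0.009]
force: [-14.9, -5.3, 13.5]
width: 0.173
```

```bash
python3 - <<'E'
from h import *
plan()
E
```

```text
clk 6.67 tip [591.7 289.5  60.6] yaw 91.3 F [-14.9  -5.3  13.5] w 15.9 j7 -0.99
```

```bash
python3 - <<'E'
from h import *
plan((588,289,61,91),(588,289,110,91),(475,73,110,161))
E
```

```text
clk 6.67 tip [591.7 289.5  60.6] yaw 91.3 F [-14.9  -5.3  13.5] w 15.9 j7 -0.99
(588, 289, 61, 91) -> [-0.8 -4.8 -0.3] twist 0.005 rows 0.1
(588, 289, 110, 91) -> [ -0.9  -5.1 -49.3] twist 0.005 rows 0.8
(475, 73, 110, 161) -> [-214.4 -122.8  -48.2] twist -1.217 rows 6.5
```

>>> move_arm([
  [0,-4,0,0],
  [0,-4,0,0],
])

```text
clock: 6.92
position: [0.5915, 0.2895, 0.2387]
ee_rot: [-2.199, -2.244, 0.0]
force: [-1.7, -0.3, 4.9]
width: 0.173
```

>>> move_arm([
  [0,0,0,0],
  [0,0,0,0],
  [0,0,0,0],
  [0,0,-50,0],
  [0,0,-50,0],
  [-214,-123,-50,-0.18],
  [-214,-123,-50,-0.37],
  [-214,-123,-50,-0.55],
  [-214,-123,-50,-0.74],
  [-214,-123,-50,-0.92],
  [-214,-123,-50,-1.11],
  [-214,-123,-50,-1.217],
  [-214,-123,-50,-1.217],
  [-214,-123,-50,-1.217],
], grip=50)

```text
clock: 8.68
position: [0.473, 0.073, 0.2885]
ee_rot: [-0.526, -3.097, 0.0]
force: [0.4, 0.9, 0.6]
width: 0.542
```

```bash
python3 - <<'E'
from h import *
plan(); snap("wrist","w3",None,1.5); snap("top","t3",(60,60,320,270),3)
E
```

```text
clk 8.68 tip [472.9  73.  110.5] yaw 160.7 F [0.4 0.9 0.6] w 49.8 j7 0.28
```

View pics/w3.png

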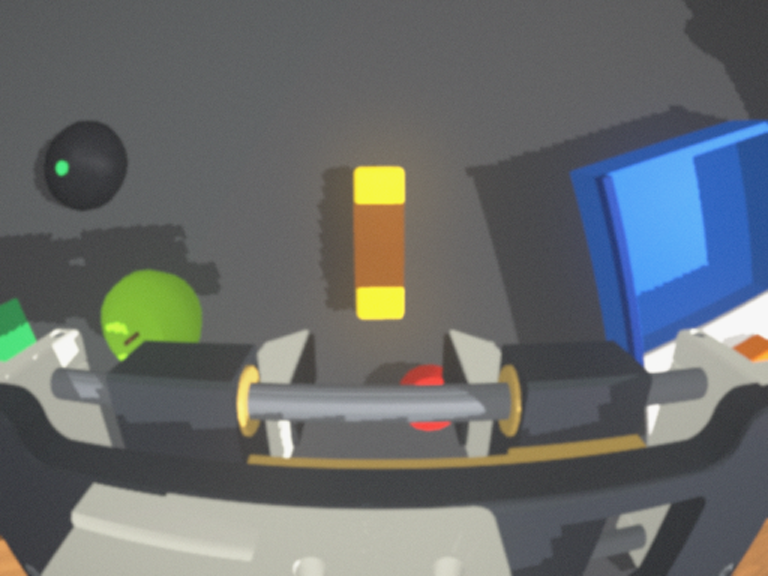

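View pics/t3.png

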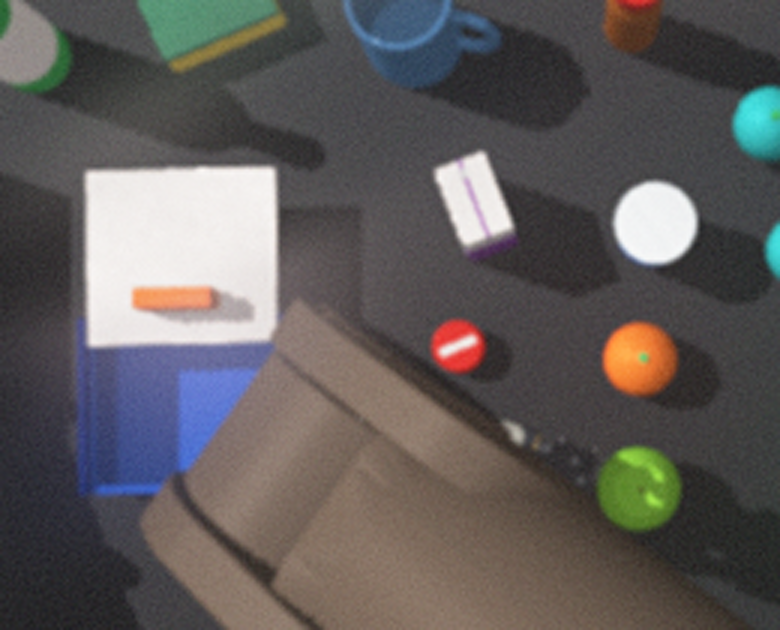

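The cover is fully open and the bar lies along the tool's x at wrist pixels (253,162), the cheese behind the fingers at (285,265).

```bash
python3 - <<'E'
from h import *
P=np.load("pics/w3_P.npy"); im=np.load("pics/w3.npy")
c=big(mask(im,(8,80,50),(32,255,255)),(225,100,280,215)); 
w=wray(P,c.reshape(-1,2),.018).astype(np.float32); print(cv2.minAreaRect(w))
# box corners: near rim
print(np.round(wray(P,np.array([(604,176),(768,124),(573,172)])/1.5,.046),1))
t=np.load("pics/t3.npy")
print(rect("top",big(mask(t,(3,70,120),(18,255,255)),(100,145,140,175)),.0755), rect("top",big(mask(t,(0,0,120),(179,70,255)),(80,110,158,180)),.0515))
plan((449.5,81.5,60,160.5),(449.5,81.5,4,160.5))
E
```

```text
((448.555908203125, 79.8936538696289), (30.79893684387207, 91.21717071533203), 71.19927978515625)
[[445.7 209.7]
 [443.8 353.6]
 [438.7 191.8]]
[588.4 286.4  60.7  15.8  89.8] [620.2 284.1 159.6 151.3 -89.3]
clk 8.78 tip [473.   73.  110.7] yaw 160.8 F [ 0.7 -0.8  0.4] w 49.9 j7 0.28
(449.5, 81.5, 60, 160.5) -> [24.9  0.2 50.7] twist 0.005 rows 0.9
(449.5, 81.5, 4, 160.5) -> [ 24.9   0.3 106.7] twist 0.005 rows 1.8
```

>>> move_arm([
  [25,-1,40,0],
  [25,-1,80,0],
  [25,-1,106,0],
  [25,-1,106,0],
  [25,-1,106,0],
])

```text
clock: 9.4
position: [0.4494, 0.0807, 0.1836]
ee_rot: [0.522, 3.097, 0.001]
force: [-0.2, 0.6, 0.3]
width: 0.547
```

>>> move_arm([
  [0,0,0,0],
  [0,0,0,0],
  [0,0,0,0],
  [0,0,0,0],
  [0,0,0,0],
], grip=5, grip_force=15)

```text
clock: 10.02
position: [0.4493, 0.0803, 0.1832]
ee_rot: [0.522, 3.097, -0.0]
force: [-0.7, -0.8, 6.7]
width: 0.304
```

```bash
python3 - <<'E'
from h import *
plan((448,81,110,161),(502,257,110,181),(502,257,13,181))
E
```

```text
clk 10.03 tip [449.4  80.2   5.2] yaw 160.9 F [-0.7 -0.8  6.7] w 27.9 j7 0.06
(448, 81, 110, 161) -> [   1.3    0.3 -104.8] twist -0.002 rows 1.7
(502, 257, 110, 181) -> [   8.   184.2 -104.8] twist -0.351 rows 3.4
(502, 257, 13, 181) -> [  8.1 184.3  -7.8] twist -0.351 rows 3.0
```

>>> move_arm([
  [0,0,-50,0],
  [0,0,-105,0],
  [7,50,-105,-0.15],
  [7,100,-105,-0.25],
  [7,150,-105,-0.351],
  [7,183,-105,-0.351],
  [7,183,-105,-0.351],
  [7,183,-105,-0.351],
])

```text
clock: 11.02
position: [0.5022, 0.2549, 0.2874]
ee_rot: [0.027, -3.141, 0.002]
force: [0.2, -0.4, -0.9]
width: 0.305
```

```bash
python3 - <<'E'
from h import *
plan((503.5,256,60,181),(503.5,256,11.5,181)); snap("wrist","w4",None,1.5)
E
```

```text
clk 11.03 tip [502.1 254.7 109.4] yaw -179.0 F [ 0.2 -0.4 -0.9] w 28.0 j7 0.34
(503.5, 256, 60, 181) -> [-1.4  1.1 49.4] twist -0.000 rows 0.8
(503.5, 256, 11.5, 181) -> [-1.4  1.2 97.9] twist -0.000 rows 1.6
```

View pics/w4.png

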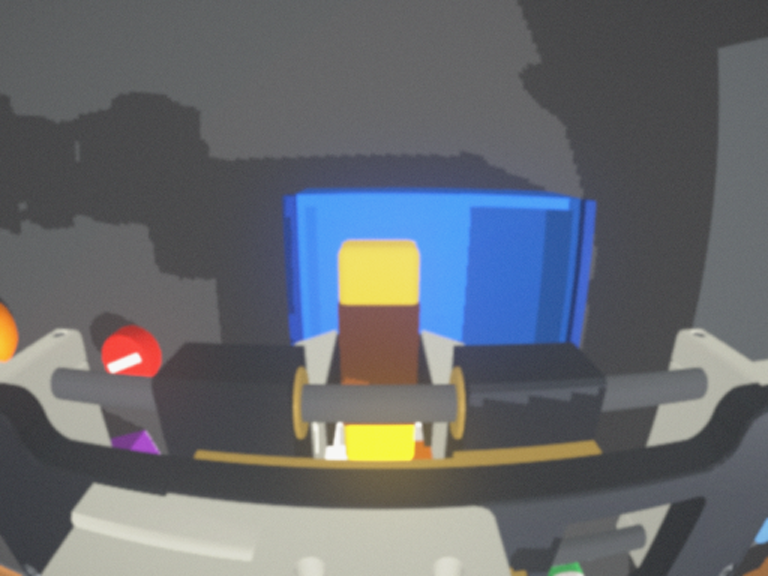

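```bash
python3 - <<'E'
from h import *
P=np.load("pics/w4_P.npy")
print(np.round(wray(P,np.array([(286,198),(594,203),(292,340),(298,200),(572,208),(440,190),(440,207),(440,193)])/1.5,.046),1))
E
```

```text
[[446.9 205.6]
 [443.6 367.7]
 [523.7 206.2]
 [447.9 211.8]
 [447.3 354.6]
 [441.8 282.6]
 [450.4 282.9]
 [443.3 282.6]]
```

>>> move_arm([
  [-1.5,2,30,0],
  [-1.5,2,60,0],
  [-1.5,2,85,0],
  [-1.5,2,97,0],
  [-1.5,2,97,0],
  [-1.5,2,97,0],
])

```text
clock: 11.82
position: [0.5041, 0.2575, 0.1916]
ee_rot: [-0.026, 3.141, 0.001]
force: [0.3, -0.1, 0.2]
width: 0.306
```

```bash
python3 - <<'E'
from h import *
plan()
E
```

```text
clk 11.82 tip [504.3 257.6  13.6] yaw -179.0 F [ 0.3 -0.1  0.2] w 28.1 j7 0.23
```

>>> move_arm([
  [0,0,2,0],
  [0,0,2,0],
  [0,0,2,0],
])

```text
clock: 12.2
position: [0.5039, 0.2575, 0.1889]
ee_rot: [-0.027, 3.141, 0.0]
force: [-0.2, -0.7, -0.2]
width: 0.304
```

>>> move_arm([
  [0,0,2,0],
  [0,0,2,0],
  [0,0,0,0],
  [0,0,-30,0],
  [0,0,-70,0],
  [0,0,-100,0],
  [0,0,-100,0],
], grip=34)

```text
clock: 13.08
position: [0.5042, 0.2582, 0.2911]
ee_rot: [-0.027, 3.138, 0.003]
force: [0.1, -0.0, -0.8]
width: 0.371
```

```bash
python3 - <<'E'
from h import *
plan((600,84,110,181)); snap("wrist","w5",None,1.5)
E
```

```text
clk 13.07 tip [504.8 258.6 113.1] yaw -179.0 F [ 0.1 -0.  -0.8] w 34.0 j7 0.34
(600, 84, 110, 181) -> [ -92.8 -175.9    3.1] twist -0.000 rows 3.2
```

View pics/w5.png

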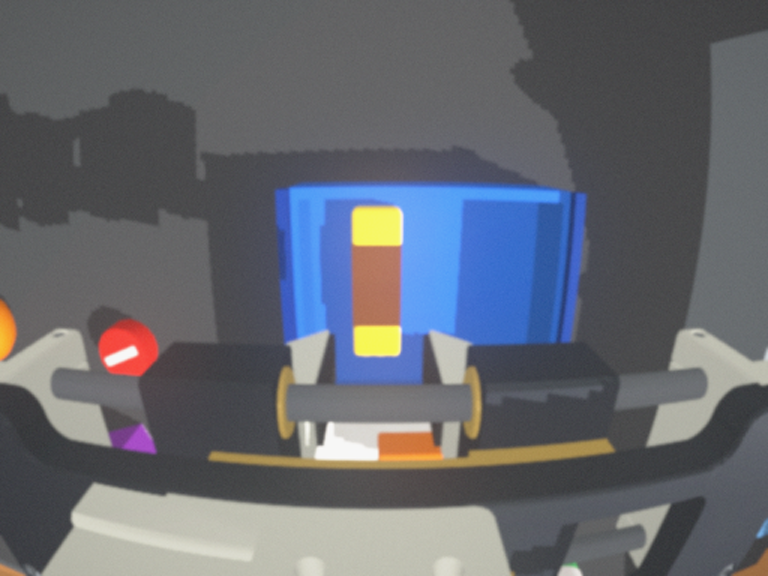

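>>> move_arm([
  [-93,-176,3,0],
  [-93,-176,3,0],
  [-93,-176,3,0],
  [-93,-176,3,0],
  [-93,-176,3,0],
], grip=62)

```text
clock: 13.75
position: [0.5998, 0.0824, 0.2845]
ee_rot: [0.024, -3.14, -0.0]
force: [0.1, 0.8, -0.1]
width: 0.674
```

```bash
python3 - <<'E'
from h import *
P=np.load("pics/w5_P.npy")
print("bar",np.round(wray(P,np.array([(351,207),(403,207),(400,355),(354,355)])/1.5,.024),1).tolist())
plan(); im,P=snap("wrist","w6",None,1.5)
c=big(mask(im,(170,100,100),(8,255,255)),(200,80,310,235)); w=wray(P,c.reshape(-1,2),.022).astype(np.float32)
print(cv2.minAreaRect(w),cv2.boundingRect(c)); r=cv2.minEnclosingCircle(w); print(r)
plan((r[0][0],r[0][1],5,181))
E
```

```text
bar [[457.3, 241.1], [456.8, 270.0], [546.6, 271.1], [547.1, 243.0]]
clk 13.75 tip [599.5  82.4 106.5] yaw -179.1 F [ 0.1  0.8 -0.1] w 61.9 j7 0.69
((556.8873291015625, 77.79953002929688), (41.63474655151367, 42.02435302734375), 0.8104509115219116) (224, 120, 52, 51)
((556.8148803710938, 77.62418365478516), 21.30347442626953)
clk 13.80 tip [598.9  84.  107. ] yaw -179.0 F [-0.   0.9  0.5] w 61.8 j7 0.69
(556.8148803710938, 77.62418365478516, 5, 181) -> [ 42.3  -5.6 102.1] twist 0.001 rows 1.8
```

View pics/w6.png

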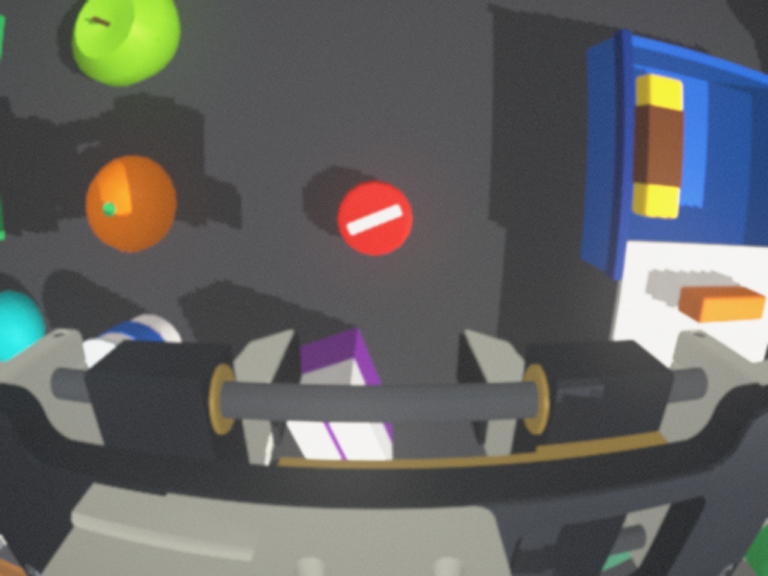

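>>> move_arm([
  [42,-5.5,0,0],
  [42,-5.5,50,0],
  [42,-5.5,85,0],
  [42,-5.5,100,0],
  [42,-5.5,100,0],
  [42,-5.5,100,0],
])

```text
clock: 14.55
position: [0.5583, 0.0779, 0.1871]
ee_rot: [-0.028, 3.14, 0.001]
force: [-0.2, 0.1, 0.5]
width: 0.674
```

>>> move_arm([
  [0,0,0,0],
  [0,0,0,0],
  [0,0,0,0],
  [0,0,0,0],
  [0,0,0,0],
], grip=10, grip_force=15)

```text
clock: 15.18
position: [0.5582, 0.0769, 0.1862]
ee_rot: [-0.027, 3.141, -0.0]
force: [-0.6, -1.6, 5.5]
width: 0.449
```

```bash
python3 - <<'E'
from h import *
plan((557,78,120,181),(499,313,120,91),(499,313,16,91))
E
```

```text
clk 15.18 tip [558.3  76.9   8.2] yaw -179.0 F [-0.6 -1.6  5.5] w 41.2 j7 0.55
(557, 78, 120, 181) -> [   1.1    1.1 -111.8] twist -0.000 rows 1.8
(499, 313, 120, 91) -> [  55.1  237.1 -111.9] twist 1.570 rows 8.4
(499, 313, 16, 91) -> [ 55.1 237.1  -7.9] twist 1.570 rows 8.4
```

>>> move_arm([
  [0,0,-50,0],
  [0,0,-112,0],
  [55,237,-112,0.18],
  [55,237,-112,0.37],
  [55,237,-112,0.55],
  [55,237,-112,0.74],
  [55,237,-112,0.92],
  [55,237,-112,1.11],
  [55,237,-112,1.3],
  [55,237,-112,1.48],
  [55,237,-112,1.57],
  [55,237,-112,1.57],
  [55,237,-112,1.57],
])

```text
clock: 16.8
position: [0.4988, 0.3128, 0.2976]
ee_rot: [-2.199, -2.244, 0.0]
force: [0.3, 0.4, -0.3]
width: 0.447
```

```bash
python3 - <<'E'
from h import *
plan((499,313.5,60,91),(499,313.5,15.5,91)); snap("wrist","w7",None,1.5)
E
```

```text
clk 16.80 tip [498.8 312.8 119.6] yaw 91.2 F [ 0.3  0.4 -0.3] w 41.0 j7 -1.07
(499, 313.5, 60, 91) -> [ 0.7  0.2 59.6] twist 0.003 rows 1.0
(499, 313.5, 15.5, 91) -> [  0.7   0.2 104.1] twist 0.003 rows 1.7
```

View pics/w7.png

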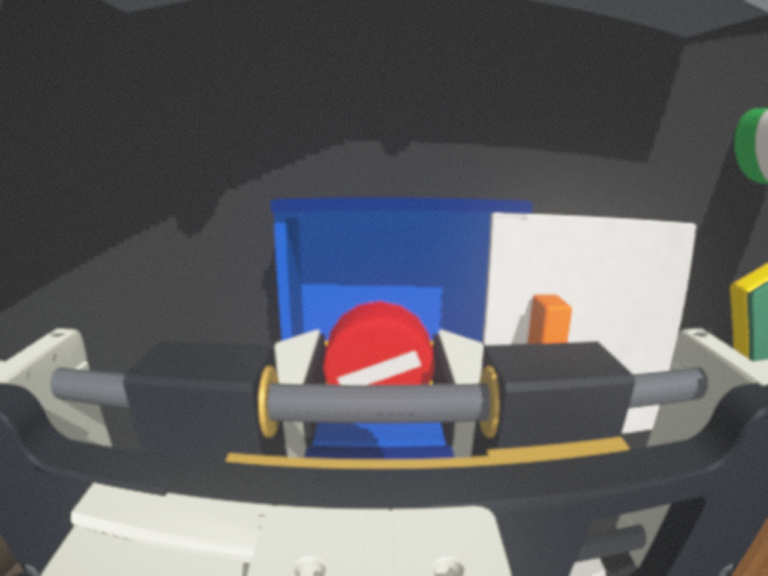

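>>> move_arm([
  [0,0,40,0],
  [0,0,75,0],
  [0,0,95,0],
  [0,0,104,0],
  [0,0,104,0],
  [0,0,104,0],
])

```text
clock: 17.6
position: [0.4992, 0.3133, 0.1948]
ee_rot: [2.201, 2.241, 0.002]
force: [0.1, -0.1, 0.1]
width: 0.452
```

```bash
python3 - <<'E'
from h import *
plan()
E
```

```text
clk 17.60 tip [499.5 313.4  16.8] yaw 91.0 F [ 0.1 -0.1  0.1] w 41.5 j7 -1.17
```

>>> move_arm([
  [0,0,1,0],
  [0,0,1,0],
])

```text
clock: 17.85
position: [0.4991, 0.3129, 0.1931]
ee_rot: [2.201, 2.241, 0.001]
force: [0.8, 0.4, -0.5]
width: 0.457
```

>>> move_arm([
  [0,0,1,0],
  [0,0,1,0],
  [0,0,0,0],
  [0,0,-30,0],
  [0,0,-70,0],
  [0,0,-110,0],
  [-40,0,-120,0],
  [-40,0,-120,0],
  [-40,0,-120,0],
], grip=47)

```text
clock: 18.98
position: [0.4996, 0.2729, 0.3127]
ee_rot: [-2.202, -2.241, -0.0]
force: [-0.7, -0.1, -0.5]
width: 0.513
```

```bash
python3 - <<'E'
from h import *
plan((589,287,110,91),(589,287,61,91)); snap("wrist","w8",None,1.5)
E
```

```text
clk 18.98 tip [499.6 272.9 134.7] yaw 91.0 F [-0.7 -0.1 -0.5] w 47.1 j7 -1.00
(589, 287, 110, 91) -> [12.6 89.6 24.7] twist 0.000 rows 1.5
(589, 287, 61, 91) -> [12.5 89.6 73.7] twist 0.000 rows 1.9
```

View pics/w8.png

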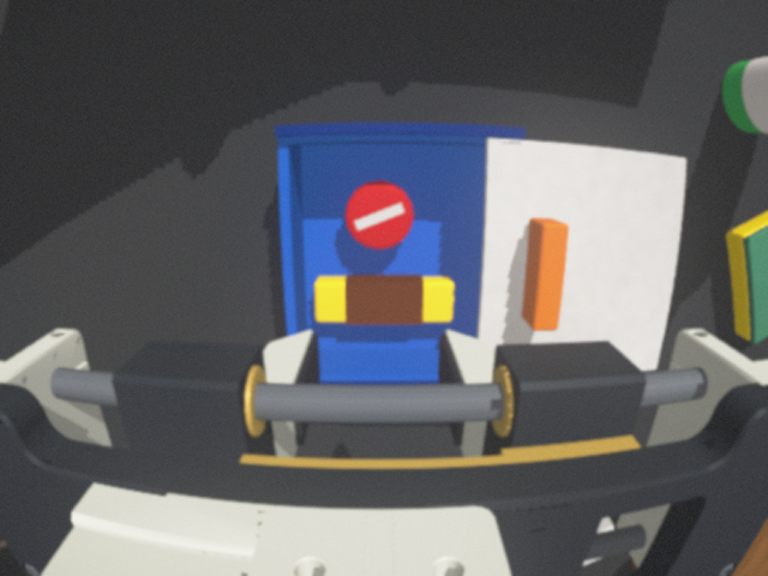

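>>> move_arm([
  [14,91,0,0],
  [14,91,10,0],
  [14,91,25,0],
  [14,91,55,0],
  [14,91,74,0],
  [14,91,74,0],
  [14,91,74,0],
])

```text
clock: 19.9
position: [0.5903, 0.289, 0.2396]
ee_rot: [-2.201, -2.242, -0.001]
force: [0.7, -0.4, 0.0]
width: 0.515
```

>>> move_arm([
  [0,0,0,0],
  [0,0,0,0],
  [0,0,0,0],
  [0,0,0,0],
], grip=0, grip_force=20)

```text
clock: 20.4
position: [0.5905, 0.2885, 0.239]
ee_rot: [2.201, 2.241, 0.001]
force: [0.1, 0.8, 1.9]
width: 0.175
```

```bash
python3 - <<'E'
from h import *
plan((477,286,61,91))
E
```

```text
clk 20.40 tip [590.6 288.5  61. ] yaw 91.0 F [0.1 0.8 1.9] w 16.1 j7 -0.97
(477, 286, 61, 91) -> [-5.000e-01 -1.135e+02 -1.000e-01] twist 0.000 rows 1.8
```

>>> move_arm([
  [0,-15,0,0],
  [0,-30,0,0],
  [0,-45,0,0],
  [0,-60,0,0],
  [0,-75,0,0],
  [0,-90,0,0],
  [0,-103,0,0],
  [0,-108,0,0],
  [0,-112,0,0],
  [0,-114,0,0],
  [0,-115,0,0],
  [0,-115,0,0],
])

```text
clock: 21.9
position: [0.4761, 0.2862, 0.2389]
ee_rot: [2.202, 2.239, 0.003]
force: [7.7, -1.8, 1.8]
width: 0.171
```

```bash
python3 - <<'E'
from h import *
plan()
E
```

```text
clk 21.90 tip [476.6 286.3  60.9] yaw 91.0 F [ 7.7 -1.8  1.8] w 15.7 j7 -1.13
```

>>> move_arm([
  [0,-2,0,0],
  [0,-3,0,0],
  [0,-3,0,0],
])

```text
clock: 22.28
position: [0.4754, 0.2859, 0.239]
ee_rot: [2.202, 2.236, 0.009]
force: [18.5, 0.4, -6.7]
width: 0.173
```

```bash
python3 - <<'E'
from h import *
plan()
E
```

```text
clk 22.27 tip [476.5 286.2  61. ] yaw 90.9 F [18.5  0.4 -6.7] w 15.9 j7 -1.13
```

>>> move_arm([
  [0,0,0,0],
  [0,0,0,0],
  [0,0,0,0],
  [0,0,-30,0],
  [0,0,-60,0],
  [0,0,-60,0],
], grip=50)

```text
clock: 23.02
position: [0.4723, 0.2873, 0.3005]
ee_rot: [2.201, 2.242, 0.005]
force: [-0.5, 0.1, -1.1]
width: 0.543
```

```bash
python3 - <<'E'
from h import *
plan((588,-67,120,180)); snap("wrist","w9",None,1.5)
E
```

```text
clk 23.02 tip [472.7 287.6 122.5] yaw 91.1 F [-0.5  0.1 -1.1] w 49.8 j7 -1.06
(588, -67, 120, 180) -> [-356.3  109.2    2.1] twist -1.552 rows 8.3
```

View pics/w9.png

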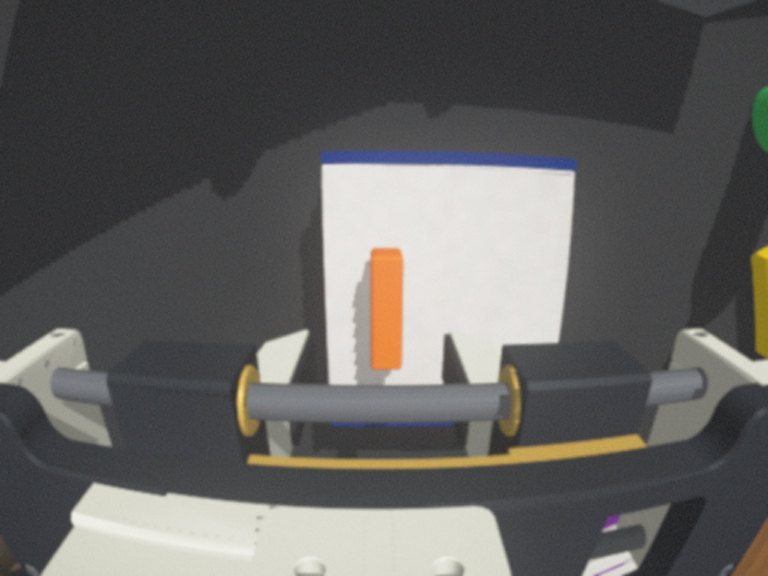

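>>> move_arm([
  [-356,109,0,-0.18],
  [-356,109,0,-0.37],
  [-356,109,0,-0.55],
  [-356,109,0,-0.74],
  [-356,109,0,-0.92],
  [-356,109,0,-1.11],
  [-356,109,0,-1.3],
  [-356,109,0,-1.48],
  [-356,109,0,-1.552],
  [-356,109,0,-1.552],
  [-356,109,0,-1.552],
], grip=85)

```text
clock: 24.45
position: [0.5875, -0.0674, 0.298]
ee_rot: [-0.003, -3.141, -0.0]
force: [0.2, 0.9, -0.0]
width: 0.924
```

```bash
python3 - <<'E'
from h import *
plan(); im,P=snap("wrist","w10",None,1.5)
c=big(mask(im,(5,120,60),(18,255,255)),(180,60,330,220)); w=wray(P,c.reshape(-1,2),.026).astype(np.float32)
r=cv2.minEnclosingCircle(w); print(cv2.minAreaRect(w),r,cv2.boundingRect(c))
plan((546,-67,4,180))
E
```

```text
clk 24.45 tip [587.3 -67.4 120. ] yaw 179.9 F [ 0.2  0.9 -0. ] w 84.8 j7 0.94
((546.0320434570312, -69.3699722290039), (59.030399322509766, 58.55649185180664), 46.129058837890625) ((546.2238159179688, -69.57797241210938), 29.97736358642578) (217, 111, 70, 69)
clk 24.50 tip [587.4 -67.5 120.3] yaw 179.9 F [-0.2  0.1  0.5] w 84.9 j7 0.94
(546, -67, 4, 180) -> [ 41.5   0.4 116.3] twist -0.002 rows 2.0
```

View pics/w10.png

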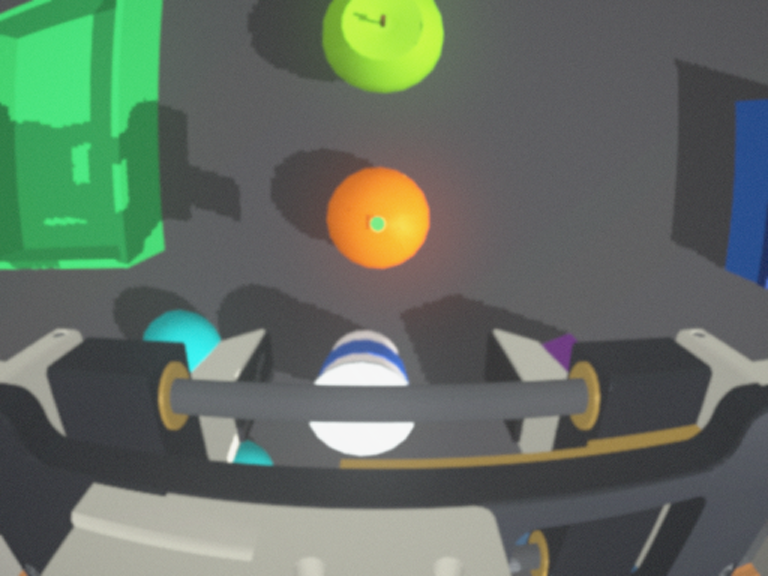

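>>> move_arm([
  [41.5,-1,0,0],
  [41.5,-1,0,0],
  [41.5,-1,40,0],
  [41.5,-1,80,0],
  [41.5,-1,105,0],
  [41.5,-1,115,0],
  [41.5,-1,115,0],
  [41.5,-1,115,0],
])

```text
clock: 25.5
position: [0.5469, -0.0683, 0.1848]
ee_rot: [0.002, 3.14, -0.0]
force: [0.4, 0.2, -0.3]
width: 0.926
```

>>> move_arm([
  [0,0,0,0],
  [0,0,0,0],
  [0,0,0,0],
  [0,0,0,0],
  [0,0,0,0],
], grip=30, grip_force=15)

```text
clock: 26.12
position: [0.5463, -0.0686, 0.1839]
ee_rot: [0.001, 3.141, -0.0]
force: [-0.9, -0.5, 4.1]
width: 0.622
```

```bash
python3 - <<'E'
from h import *
plan((432,-281,140,180))
t=np.load("pics/t3.npy")
# tub inner floor etc
for px,z in [((334,170.5),.05),((396,170.5),.05),((397.5,246),.05),((333,246),.05)]: print(ray("top",px,z)*1000)
P=np.load("pics/w10_P.npy")
print(np.round(wray(P,np.array([(135,265),(130,268),(162,250),(163,0),(163,100)])/1.5,.05),1))
E
```

```text
clk 26.12 tip [546.3 -68.6   5.9] yaw 179.9 F [-0.9 -0.5  4.1] w 57.1 j7 0.79
(432, -281, 140, 180) -> [ 114.1 -212.6 -134.1] twist -0.001 rows 4.4
[[ 563.63193113 -209.4347943 ]]
[[ 563.00067811 -355.68241952]]
[[ 386.40861299 -355.6078342 ]]
[[ 387.50261677 -204.66153702]]
[[ 566.4 -211.3]
 [ 568.2 -215.3]
 [ 558.  -191.5]
 [ 414.3 -188. ]
 [ 474.  -185.7]]
```

>>> move_arm([
  [0,0,-60,0],
  [0,0,-120,0],
  [114,-216,-134,0],
  [114,-216,-134,0],
  [114,-216,-134,0],
  [114,-216,-134,0],
  [114,-216,-134,0],
  [114,-216,-134,0],
  [114,-216,-134,0],
])

```text
clock: 27.25
position: [0.4328, -0.2829, 0.3179]
ee_rot: [-0.003, 3.141, 0.001]
force: [0.2, 0.4, -1.5]
width: 0.624
```

```bash
python3 - <<'E'
from h import *
plan((434,-285,90,180),(434,-285,12,180)); snap("wrist","w11",None,1.5); snap("scene","s11",(60,150,260,350),3)
E
```

```text
clk 27.25 tip [ 432.9 -282.9  139.9] yaw -179.9 F [ 0.2  0.4 -1.5] w 57.3 j7 1.38
(434, -285, 90, 180) -> [-1.2 -2.1 49.9] twist 0.002 rows 0.8
(434, -285, 12, 180) -> [ -1.2  -2.1 127.9] twist 0.002 rows 2.0
```

View pics/w11.png

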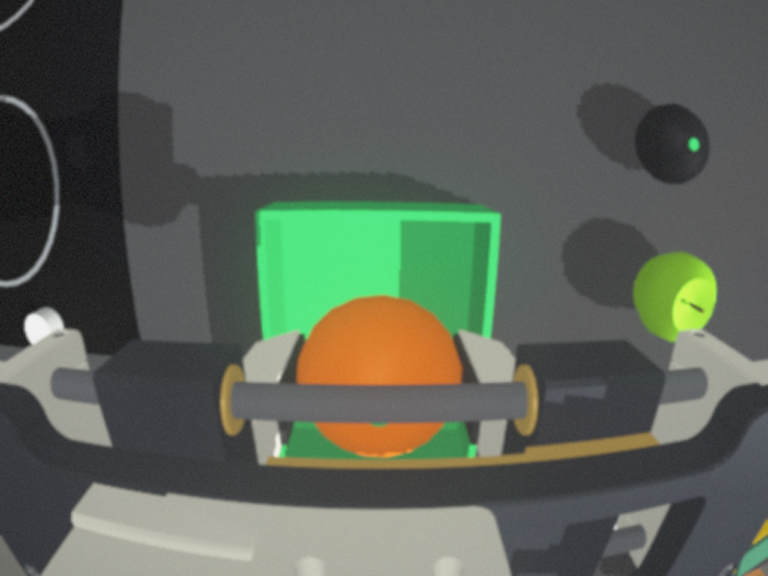

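View pics/s11.png

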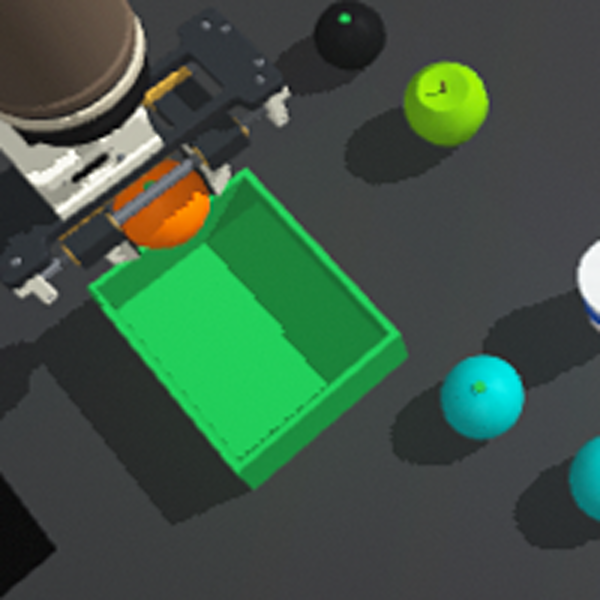

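```bash
python3 - <<'E'
from h import *
P=np.load("pics/w11_P.npy")
print(np.round(wray(P,np.array([(258,212),(499,214),(380,203),(266,335),(489,335)])/1.5,.05),1).tolist())
# scene rim outer corners
print(np.round(ray("scene",np.array([(247,170),(90,287),(252,472),(406,343)])/3+[60,150],.05)*1000,1).tolist())
E
```

```text
[[387.0, -353.3], [387.8, -215.6], [382.7, -283.7], [462.4, -353.5], [462.1, -216.4]]
[[392.7, -214.5], [390.2, -350.5], [574.6, -347.2], [577.8, -216.9]]
```

>>> move_arm([
  [-2,-1.5,40,0],
  [-2,-1.5,80,0],
  [-2,-1.5,110,0],
  [-2,-1.5,122,0],
  [-2,-1.5,128,0],
  [-2,-1.5,128,0],
  [-2,-1.5,128,0],
])

```text
clock: 28.22
position: [0.4345, -0.286, 0.1907]
ee_rot: [0.001, 3.14, -0.001]
force: [0.6, 0.6, -0.6]
width: 0.621
```

```bash
python3 - <<'E'
from h import *
plan()
E
```

```text
clk 28.23 tip [ 434.7 -286.2   12.7] yaw 179.9 F [ 0.6  0.6 -0.6] w 57.0 j7 1.22
```

>>> move_arm([
  [0,0,1,0],
  [0,0,1,0],
])

```text
clock: 28.48
position: [0.4341, -0.2861, 0.189]
ee_rot: [0.002, 3.141, -0.001]
force: [0.5, 0.4, -0.9]
width: 0.623
```

>>> move_arm([
  [0,0,1,0],
  [0,0,1,0],
  [0,0,0,0],
  [0,0,-40,0],
  [0,0,-90,0],
  [0,0,-130,0],
  [0,0,-140,0],
  [0,0,-140,0],
], grip=68)

```text
clock: 29.48
position: [0.434, -0.286, 0.3288]
ee_rot: [0.002, 3.141, -0.002]
force: [0.7, -0.0, -0.7]
width: 0.742
```

```bash
python3 - <<'E'
from h import *
plan((705,78,150,201)); snap("wrist","w12",None,1.5)
E
```

```text
clk 29.48 tip [ 434.  -286.2  150.8] yaw 179.9 F [ 0.7 -0.  -0.7] w 68.1 j7 1.41
(705, 78, 150, 201) -> [-270.6  364.4    0.5] twist -0.368 rows 7.3
```

View pics/w12.png

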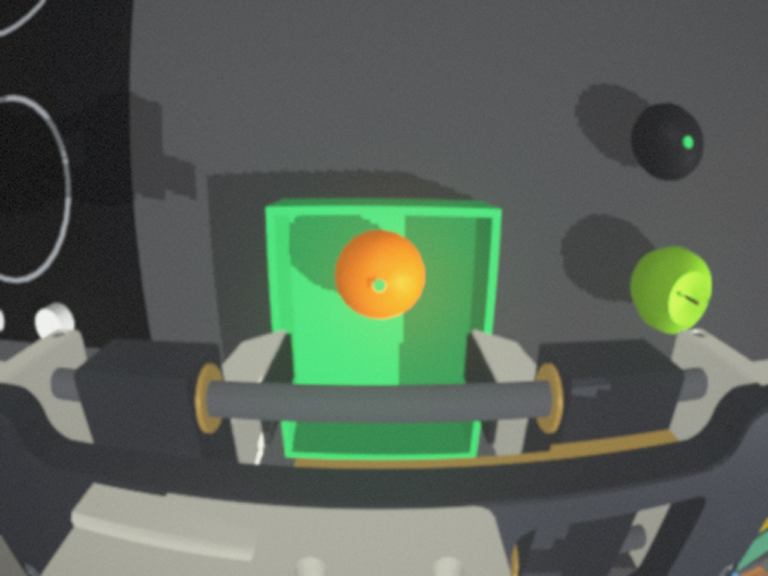

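>>> move_arm([
  [-271,364,0,-0.1],
  [-271,364,0,-0.2],
  [-271,364,0,-0.3],
  [-271,364,0,-0.368],
  [-271,364,0,-0.368],
  [-271,364,0,-0.368],
  [-271,364,0,-0.368],
  [-271,364,0,-0.368],
  [-271,364,0,-0.368],
  [-271,364,0,-0.368],
])

```text
clock: 30.78
position: [0.7051, 0.0761, 0.3276]
ee_rot: [0.571, -3.088, 0.002]
force: [-0.5, -0.3, 0.1]
width: 0.741
```

```bash
python3 - <<'E'
from h import *
P=np.load("pics/w12_P.npy"); print("tub",np.round(wray(P,np.array([(285,458),(475,455),(380,203)])/1.5,.05),1).tolist())
plan(); snap("wrist","w13",None,1.5)
E
```

```text
tub [[567.5, -356.9], [564.7, -217.1], [385.0, -287.0]]
clk 30.77 tip [704.8  75.8 149.6] yaw -159.1 F [-0.5 -0.3  0.1] w 68.0 j7 1.21
```

View pics/w13.png

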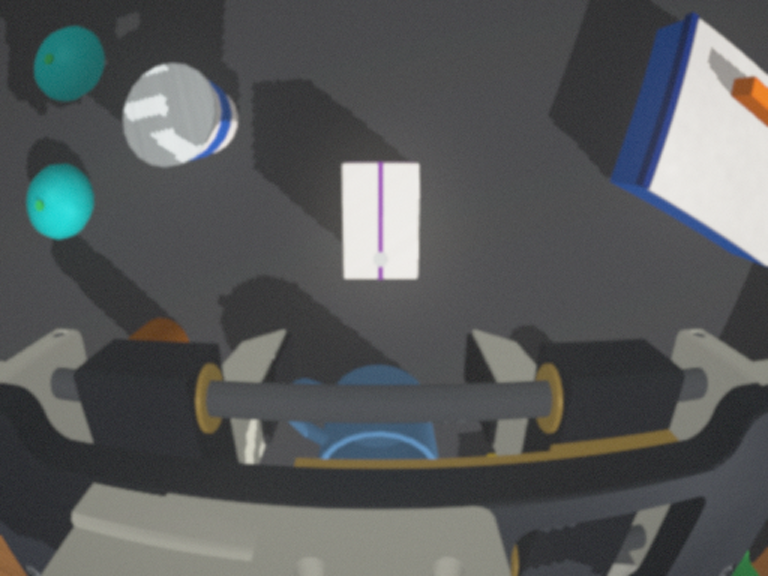

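```bash
python3 - <<'E'
from h import *
P=np.load("pics/w13_P.npy"); w=wray(P,np.array([(342,162),(419,162),(419,279),(343,279)])/1.5,.076).astype(np.float32)
r=cv2.minAreaRect(w); print(r); plan((*r[0],100,201),(*r[0],28,201))
E
```

```text
((664.8855590820312, 60.33263397216797), (62.510528564453125, 41.06980895996094), 21.012001037597656)
clk 30.82 tip [704.9  75.4 150. ] yaw -159.1 F [0.5 0.3 0.4] w 68.1 j7 1.21
(664.8855590820312, 60.33263397216797, 100, 201) -> [43.   0.1 50. ] twist -0.001 rows 1.1
(664.8855590820312, 60.33263397216797, 28, 201) -> [4.29e+01 1.00e-01 1.22e+02] twist -0.001 rows 2.1
```

>>> move_arm([
  [43,0,0,0],
  [43,0,0,0],
  [43,0,40,0],
  [43,0,80,0],
  [43,0,110,0],
  [43,0,122,0],
  [43,0,122,0],
  [43,0,122,0],
])

```text
clock: 31.82
position: [0.6658, 0.0625, 0.2083]
ee_rot: [-0.572, 3.087, 0.0]
force: [-0.1, -0.4, 0.0]
width: 0.741
```

>>> move_arm([
  [0,0,0,0],
  [0,0,0,0],
  [0,0,0,0],
  [0,0,0,0],
  [0,0,0,0],
], grip=10, grip_force=20)

```text
clock: 32.45
position: [0.6654, 0.0623, 0.207]
ee_rot: [-0.573, 3.089, -0.0]
force: [-0.1, -0.1, 2.9]
width: 0.435
```

```bash
python3 - <<'E'
from h import *
plan((522,-285,200,180))
E
```

```text
clk 32.45 tip [665.4  62.3  29. ] yaw -159.0 F [-0.1 -0.1  2.9] w 39.9 j7 1.10
(522, -285, 200, 180) -> [ 258.4 -272.8 -171. ] twist 0.367 rows 6.6
```

>>> move_arm([
  [0,0,-50,0],
  [0,0,-100,0],
  [0,0,-125,0],
  [258,-273,-125,0.1],
  [258,-273,-125,0.2],
  [258,-273,-125,0.3],
  [258,-273,-125,0.367],
  [258,-273,-125,0.367],
  [258,-273,-125,0.367],
  [258,-273,-125,0.367],
  [258,-273,-125,0.367],
  [258,-273,-125,0.367],
])

```text
clock: 33.95
position: [0.523, -0.2834, 0.3319]
ee_rot: [-0.004, 3.141, 0.001]
force: [-0.9, 0.5, -1.8]
width: 0.436
```

```bash
python3 - <<'E'
from h import *
plan((521,-285.5,100,180),(521,-285.5,35.5,180)); snap("wrist","w14",None,1.5)
E
```

```text
clk 33.95 tip [ 523.  -283.3  153.9] yaw -179.8 F [-0.9  0.5 -1.8] w 40.0 j7 1.39
(521, -285.5, 100, 180) -> [ 2.  -2.2 53.9] twist 0.003 rows 0.9
(521, -285.5, 35.5, 180) -> [  2.   -2.2 118.4] twist 0.003 rows 1.9
```

View pics/w14.png

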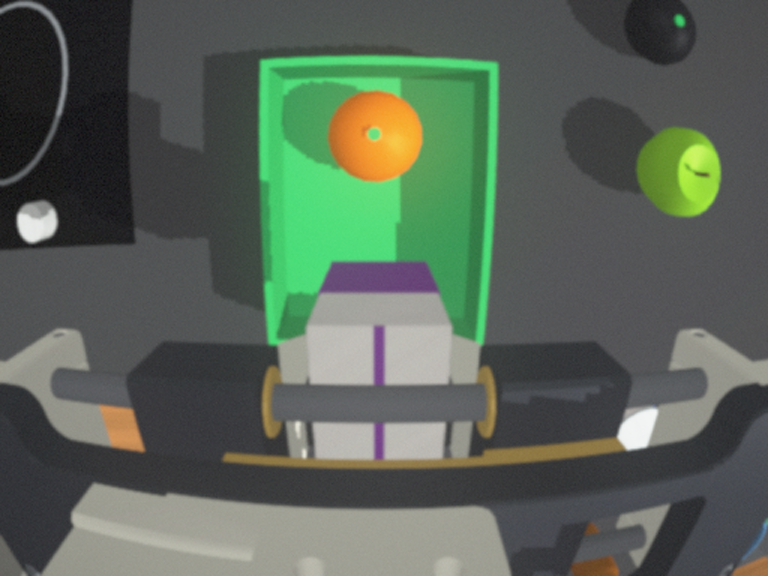

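>>> move_arm([
  [2,-2.5,40,0],
  [2,-2.5,75,0],
  [2,-2.5,100,0],
  [2,-2.5,114,0],
  [2,-2.5,118,0],
  [2,-2.5,118,0],
  [2,-2.5,118,0],
])

```text
clock: 34.88
position: [0.5208, -0.2876, 0.2147]
ee_rot: [0.0, 3.14, -0.001]
force: [-0.2, 0.4, -1.3]
width: 0.433
```

```bash
python3 - <<'E'
from h import *
plan()
E
```

```text
clk 34.88 tip [ 521.1 -287.7   36.7] yaw 180.0 F [-0.2  0.4 -1.3] w 39.8 j7 1.28
```

>>> move_arm([
  [0,0,1,0],
  [0,0,2,0],
  [0,0,2,0],
])

```text
clock: 35.25
position: [0.5205, -0.2876, 0.2119]
ee_rot: [0.0, 3.141, -0.0]
force: [-0.2, -0.4, -0.4]
width: 0.436
```

```bash
python3 - <<'E'
from h import *
plan()
E
```

```text
clk 35.25 tip [ 520.6 -287.7   33.9] yaw 180.0 F [-0.2 -0.4 -0.4] w 40.0 j7 1.28
```

Load is off the gripper (−1.3 → −0.4 N): floor reached. Release and rise, then look.

>>> move_arm([
  [0,0,0,0],
  [0,0,0,0],
  [0,0,0,0],
  [0,0,-30,0],
  [0,0,-70,0],
  [0,0,-110,0],
  [0,0,-160,0],
  [0,0,-170,0],
  [-150,0,-170,0],
  [-150,0,-170,0],
  [-150,0,-170,0],
  [-150,0,-170,0],
], grip=56)

```text
clock: 36.75
position: [0.6718, -0.2863, 0.3799]
ee_rot: [0.003, -3.14, -0.002]
force: [-0.1, 0.4, 0.3]
width: 0.611
```

```bash
python3 - <<'E'
from h import *
plan(); snap("top","t15",None,1.5); snap("scene","s15",None,1.5)
E
```

```text
clk 36.75 tip [ 671.6 -286.   201.9] yaw -179.9 F [-0.1  0.4  0.3] w 56.1 j7 1.43
```

View pics/t15.png

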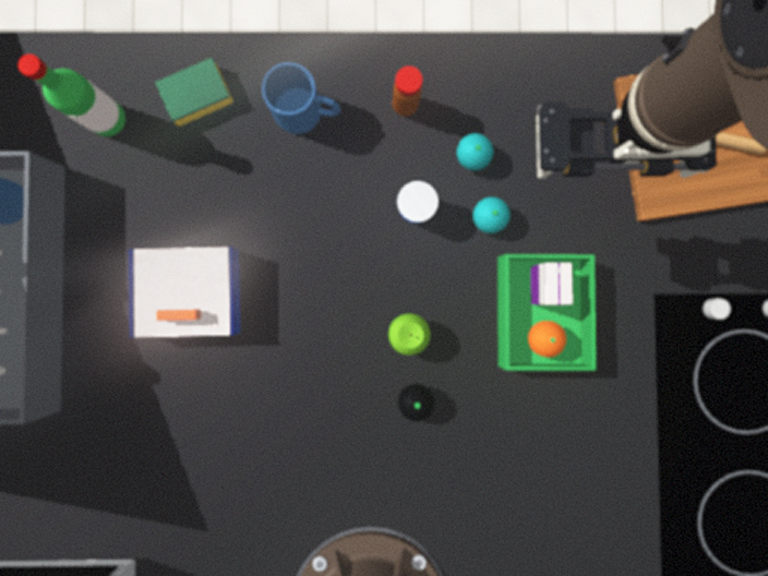

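View pics/s15.png

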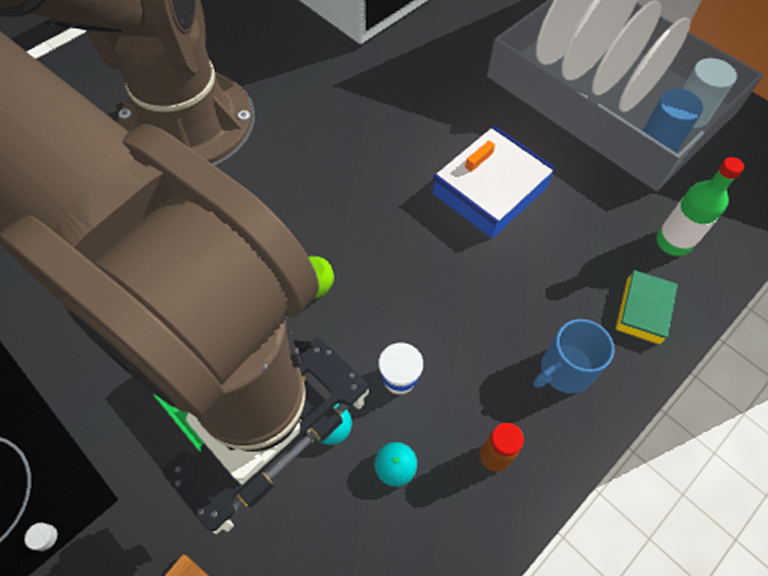

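```bash
python3 - <<'E'
from h import *
t=np.load("pics/t15.npy")
for nm,m,roi,z in [("rib",((3,70,120),(18,255,255)),(95,200,140,218),.0755),("apple",((33,120,80),(50,255,255)),(250,200,295,245),.033),("yog",((0,0,110),(179,70,255)),(255,110,300,155),.064),("cartontop",((0,0,110),(179,70,255)),(345,165,395,215),.081),("tang",((6,120,120),(18,255,255)),(345,205,385,245),.028)]:
    print(nm,rect("top",big(mask(t,*m),roi),z))
im,P=snap("wrist","w16",None,1.5); plan()
E
```

```text
rib [475.7 283.1  64.8  15.7  89.7]
apple [441.9 -65.3  64.2  64.   89.7]
yog [648.1 -76.9  65.8  63.8 -45.2]
cartontop [ 5.199e+02 -2.809e+02  6.550e+01  5.440e+01 -3.000e-01]
tang [ 433.1 -285.2   57.8   55.    89.1]
clk 36.90 tip [ 669.5 -287.7  203.2] yaw 180.0 F [ 0.2 -0.4 -0.2] w 55.6 j7 1.43
```

View pics/w16.png

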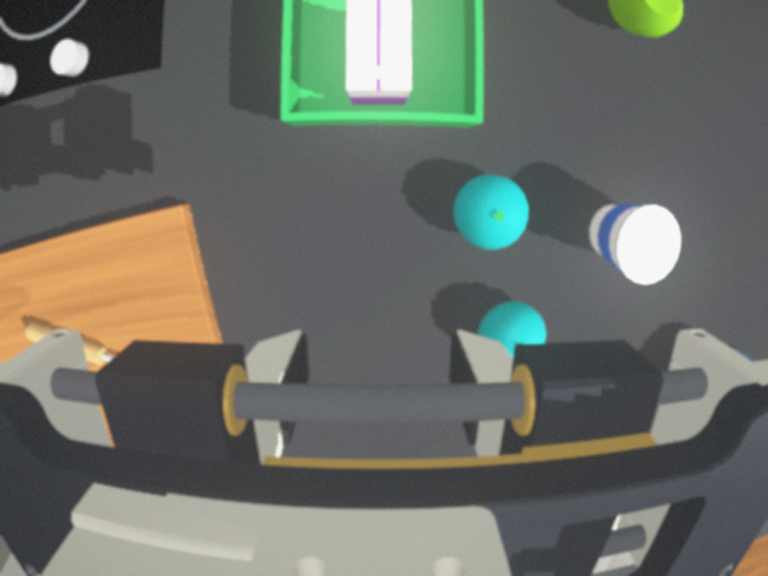

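The carton stands upright in the tub at wrist pixels (253,30). The apple and yoghurt pot measure exactly as at the start, and the rib is at its shut position.

```bash
python3 -c "
from cell import arm
print(arm.sign_off())"
```

```text
the job is handed in; nothing more can be done
None
```

Both lunches are packed and the job was handed in at about 37 s on the robot's clock; the sign-off gives no verdict.

- **Snack box:** I slid the cover open to its stop and laid the bar and the cheese flat, side by side. I then slid the cover back until it stopped. The push met 18.5 N at the stop, and the 115.2 mm of travel matches the full stroke. The last top view puts the rib at x = 476 mm (expected 477), and an earlier wrist view shows the cover flush with the box.
- **Tub:** The tangerine and the carton are both on the tub floor, and the last top and wrist views show the carton upright.
- **Left alone:** The apple and the yoghurt pot measured exactly where they were at the start.
- **Disagreements:** The cameras differed by a few millimetres on some positions, with the scene camera up to about 10 mm off because its outlines included object sides. I used the close wrist views instead. No check failed.

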